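# Slide a board out past the beam to the overhang gauge and hold it for sawing

### The job

Pull the bright steel stop pin up out of its hole in the dark beam and set it down in the blue tray (not dropped from a height). Then slide the pale board lengthwise along the beam, without lifting it, straight out over the beam's end until its front end is level with the red pointer of the overhang gauge. More than half of the board then hangs out and it would tip, so finish while still holding it level and still there, flat on the beam; leave the plane, vise and hammer where they are.

Things in the scene. Friction and masses are not known exactly. Their poses are not given: they have to be found in the camera images.
- beam: fixed dark wooden beam, 110 (x) by 240 (y) by 60 mm high, solid, standing on the bench; origin at the centre of its underside; +y is the outward direction in which the board has to slide; the pin hole (15.5 mm wide, 35 mm deep) opens in its top on the centre line, at y = +95 mm
- beam_end (a point): middle of the top edge of the beam's outer end: beam frame (0, +120, 60) mm
- board: loose pale wooden board lying flat on the beam, 46 (x) by 240 (y) by 20 mm thick, about 0.13 to 0.25 kg; origin at the centre of its underside, which is on the beam's top; its y axis runs along its length, +y towards its front end. At the start its front end stands 6 to 20 mm behind the pin, it is up to about 3 degrees askew and its rear end hangs 35 to 55 mm out behind the beam
- board_front (a point): centre of the board's front end face, board frame (0, +120, +10) mm
- pin: loose bright steel stop pin, round, 14 mm in diameter and 90 mm long, about 0.1 kg, standing upright in the beam's hole in front of the board: 35 mm of it in the hole, 55 mm above the beam's top; origin at the centre of its foot, z along its length; a loose fit, pulls straight up freely
- pin_mid (a point): middle of the pin on its axis, 45 mm above its foot
- tray: fixed open blue tray, 190 (x) by 150 (y) mm outside, walls 5 mm thick and 30 mm high, floor 5 mm thick; origin at the centre of its underside on the bench; the pin may stand, lean or lie in it
- gauge: fixed overhang gauge on the bench beside the board's path and beyond the beam's end: steel foot 50 by 50 mm, post 85 mm high, and a red pointer blade (6 mm wide, 12 mm tall, centred on the pointer point) that runs from the post 60 mm in -x towards the board's path; origin under the post; same yaw as the beam
- pointer (a point): free tip of the red pointer, 74 mm above the bench, 15 to 45 mm to the side of the board's path; its axes are parallel to the beam's. The board's front end must come to the same y (beam direction) as this point, which lies 135 to 155 mm beyond the beam's end
- plane: bystander: loose orange wooden hand plane, 60 by 220 by about 105 mm high, long side along its y; origin at the centre of its underside
- vise: bystander: loose dark steel drill vise, 85 by 265 by about 67 mm high, long side along its y; origin at the middle of its underside
- hammer: bystander: loose hammer about 300 mm long lying on the bench to the left, beyond the gauge; its handle runs along its x axis

How it is judged:
By the outcome, as a careful person would: the job done as asked, in the order asked, and still so for the second after the job is handed in, while the arm keeps its last pose, push and grip.
It also fails if it takes over 46 s, if anything falls off the work surface, if the arm or the gripper's body presses on something with over 40 N, if the wrist force passes 120 N, or if a joint passes its speed limit or range.

### The arm

A 7-joint arm with a two-finger parallel gripper is mounted at the origin on the work surface. World frame = base frame: x ahead of the robot, y to its left, z up, the work surface at z = 0. Lengths are in m, angles in rad, forces in N, time in s.
With the tool pointing down it reaches from about 0.4 to 0.85 m from the base axis. Payload 10.4 kg.
Tool frame: the origin (TCP) lies at the very end of the fingers, on their centre line; the grasp point (between the pads) lies 19 mm behind it (r.pinch_z is the distance from the TCP to the grasp point, in m); z points along the fingers, y is the line along which they close (so a half turn about z gives the same grasp; the last joint's range is limited). The gripper opens to 87 mm and grips with 3 to 60 N. Pads are 19 mm wide; open, the fingers measure 117 mm over their backs; the gripper's body (75 mm by 190 mm) begins 51 mm behind the grasp point.
Start: joints at [-1.359, 0.332, -0.065, 1.46, 0.022, 1.35, -0.088], TCP at [0.145, 0.608, 0.223] pointing down, gripper open.
Joint ranges: [-2.6, 2.6], [-0.5, 2.12], [-1.47, 1.34], [0.16, 2.42], [-1.27, 4.41], [0.06, 2.06], [-2.6, 2.6]. Speed limits (rad/s): [2.22, 2.22, 2.79, 2.79, 3.14, 3.14, 3.14].

### API

Orientations are given as a unit quaternion [x, y, z, w].
In Python, from bench import r, camera gives the robot as it stands. The module is installed in compiled form; this text tells all that it offers.
- The arm moves only by the shell command python3 -m pendant 'ROWS' [FORCE]. ROWS is JSON, a list of rows, each an object with "dp": the shift along the tool's x, y, z as a fraction of full scale, a list of three; "rotation": the turn, a rotation vector about the tool's x, y, z as a fraction of full scale, a list of three; "jaw": the opening, from 0 (shut) to 1 (fully open). A call has 1 to 8 rows; each row is the pose to reach, as a shift and turn from the pose commanded when the call began, along the tool's axes at that moment, turning the shorter way round; what a row does not reach only later rows make up. Full scale, the value 1, is 0.15 m for a shift and 2 pi rad for a turn. A row lasts 1/8 s, in which the tool goes at most 62.5 mm and 10.7 degrees, less where a joint would pass 70% of its speed; a pose out of reach is approached as far as the arm can. A call with a number of a shift or a turn outside -1 to 1 is refused whole. A call with a gripper value outside its range is refused whole. The fingers move at their own pace and stop on an object; FORCE is the grip in N (left out, the last holds). Time passes only in rows, so rows that repeat a pose let the fingers close. It gives the time, the measured TCP pose, the force, the opening and the grip force at its end, in the units of the state.
- r.read_state(): the state, without advancing time (a new reading comes with each control period).
- camera(name): name is "side" or "top"; returns a dict with "image" (384x512x3 uint8, red, green, blue), "z_map" (384x512 float32, m along the optical axis (not along the pixel's ray), 0 where there is no reading), "mtx" (3x3 intrinsics, pixels), "T" (4x4, takes a point from camera to world coordinates). Camera axes: x right, y down, z forward; pixel columns grow to the right and rows downward; lengths in m; the calibration is good to about 2 mm. A picture is of the moment at which its call begins.
- r.close_job(): hands the job in; it is judged then, once.
The state is a dict: "time": time; "joint_positions": joint angles; "joint_vel": joint speeds; "joint_torque": joint torques, N m; "ee_pos": TCP position; "eef_rot": TCP orientation; "ft_force": force on the tool from outside, world axes, zero at the start; "torque": the same for the moment, N m; "width": finger opening in m; "grip_force": force on a finger pad.
Only numpy, scipy, OpenCV 4.12 (cv2) and the standard library are available. Lean on these libraries where they do the work, as an engineer would, in place of code of your own. Each camera call takes 0.05 s, during which the arm holds its last target. There are 200 camera calls.

## Working session

There is one attempt and no reset: what is moved stays moved. The work goes in short steps, Python scripts to look and compute and a shell command to move; the robot and the scene stay as the last step left them, time stands still between calls to the robot, and variables do not carry over. Pictures are saved under pics/ and viewed, at most 10 in all, crops included, and the job is handed in when it is done.

```bash
mkdir -p pics; python3 - <<'E'
from bench import r,camera
import cv2,numpy as np
for n in("top","side"):
    c=camera(n);cv2.imwrite(f"pics/{n}0.png",cv2.cvtColor(c["image"],cv2.COLOR_RGB2BGR))
    np.savez(f"{n}0.npz",**c);print(n,c["mtx"].tolist(),c["T"].round(4).tolist())
s=r.read_state();print(s,r.pinch_z)
E
```

```text
top [[451.3937343155541, 0.0, 255.52629899207633], [0.0, 451.3937343155541, 188.35594949331107], [0.0, 0.0, 1.0]] [[0.0077, -0.9939, 0.1098, 0.4688], [-0.9999, -0.0088, -0.0087, 0.0724], [0.0096, -0.1097, -0.9939, 1.2578], [0.0, 0.0, 0.0, 1.0]]
side [[359.89661181311845, 0.0, 254.48511262775202], [0.0, 359.89661181311845, 189.11010512455783], [0.0, 0.0, 1.0]] [[-0.9806, -0.1178, 0.1567, 0.4587], [-0.1959, 0.6156, -0.7633, 0.8177], [-0.0065, -0.7792, -0.6267, 0.7016], [0.0, 0.0, 0.0, 1.0]]
{'time': 0.1, 'joint_positions': array([-1.35861199,  0.33278716, -0.06469956,  1.46088991,  0.0215598 ,
        1.34989011, -0.08850723]), 'joint_vel': array([-1.56478532e-04, -2.86418157e-03, -4.94898885e-05, -9.18963999e-04,
        9.31761316e-04,  7.13122929e-04, -3.40675109e-05]), 'joint_torque': array([ 1.53632733e-03, -6.24545074e+01,  2.46926973e-02, -3.90711987e+01,
       -6.13372936e-02,  3.67654162e-02,  6.48855689e-05]), 'ee_pos': array([0.14530315, 0.60750533, 0.22183136]), 'eef_rot': array([ 1.17121003e-01,  9.93117445e-01, -6.37375991e-04, -6.49516030e-05]), 'ft_force': array([-0.22820968, -0.05914224, -0.0556757 ]), 'torque': array([-0.01523945,  0.018822  , -0.00606075]), 'grip_force': 0.0, 'width': 0.08712674084738739} 0.0187
```

View pics/top0.png

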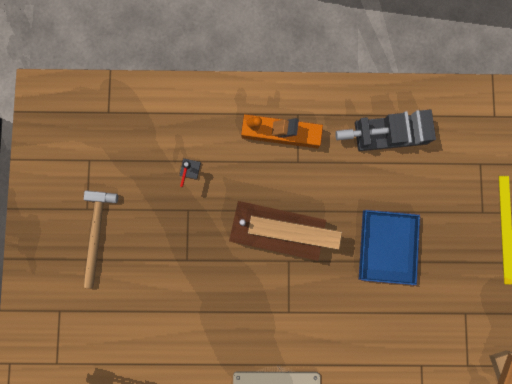

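View pics/side0.png

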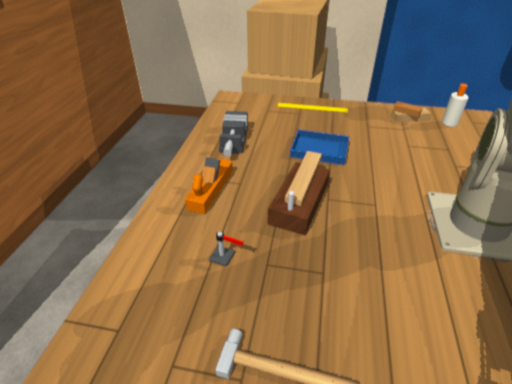

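The top view shows the pin at about (243,222), the board from (250,225) to (341,240), the beam around (235–335, 205–262), the pointer tip at about (183,187) and the tray centred near (390,248). The arm is out of frame. In the side view the pin stands at about (291,200).

```bash
cat > h.py <<'E'
import numpy as np,cv2
from scipy.spatial.transform import Rotation as R
def cloud(c):
    v,u=np.mgrid[:384,:512];z=c["z_map"];K=c["mtx"]
    p=np.stack([(u-K[0,2])/K[0,0]*z,(v-K[1,2])/K[1,1]*z,z],-1)
    return p@c["T"][:3,:3].T+c["T"][:3,3]
def ray(c,uv,h):
    d=c["T"][:3,:3]@np.linalg.inv(c["mtx"])@[uv[0],uv[1],1];o=c["T"][:3,3]
    return (o+d*(h-o[2])/d[2])[:2]
def rect(c,m,h):
    cs,_=cv2.findContours(m.astype(np.uint8),cv2.RETR_EXTERNAL,cv2.CHAIN_APPROX_NONE)
    k=max(cs,key=cv2.contourArea)[:,0]
    q=np.array([ray(c,a,h) for a in k],np.float32)*1000
    (x,y),(w,l),a=cv2.minAreaRect(q);b=cv2.boxPoints(((x,y),(w,l),a))
    return np.round([x,y,w,l,a],1),b.round(1).tolist()
E
python3 - <<'E'
from h import *
for n in("top","side"):
    c=dict(np.load(n+"0.npz"));P=cloud(c);I=c["image"];H=cv2.cvtColor(I,cv2.COLOR_RGB2HSV).astype(int)
    h,s,v=H[...,0],H[...,1],H[...,2];z=P[...,2];u=np.arange(512)[None];w=np.arange(384)[:,None]
    roi=(P[...,0]>.25)&(P[...,0]<.75)&(abs(P[...,1])<.45)
    bd=roi&(abs(z-.08)<.006)&(h<25)&(v>120)&(P[...,0]<.56)
    bm=roi&(abs(z-.06)<.007)&(P[...,0]<.56)&(P[...,1]>-.2)
    print(n,"board",rect(c,bd,.08));print("beam",rect(c,bm,.06))
    print("tray",rect(c,roi&(h>100)&(h<125)&(s>120)&(abs(z-.03)<.006),.03))
    red=roi&((h<6)|(h>174))&(s>180)&(v>110)&(z>.055)
    vv,uu=np.nonzero(red);print("red",len(uu),uu.min(),uu.max(),vv.min(),vv.max())
    q=P[red];print((q*1000).round().astype(int)[np.argsort(q[:,0])][::max(1,len(q)//12)].tolist())
    pin=roi&(z>.095)&(P[...,0]<.5)&(P[...,1]>-.1)
    vv,uu=np.nonzero(pin);print("pin",uu.mean(),vv.mean(),uu.min(),uu.max(),vv.min(),vv.max(),z[pin].max())
    t=roi&(z>.108)&(P[...,0]<.5)&(P[...,1]>-.1)
    if t.any(): vv,uu=np.nonzero(t);print("pintop",len(uu),ray(c,(uu.mean(),vv.mean()),.115))
E
python3 -c "
import cv2;a=cv2.imread('pics/top0.png')[140:280,165:355];cv2.imwrite('pics/crop1.png',cv2.resize(a,None,fx=4,fy=4,interpolation=0))"
```

```text
top board (array([485. , -39.9, 239.8,  46. ,  80.4]), [[442.3999938964844, -154.3000030517578], [487.70001220703125, -162.0], [527.5999755859375, 74.5], [482.29998779296875, 82.0999984741211]])
beam (array([490.2,   3.3, 240. , 110.1,  78.2]), [[411.8999938964844, -103.0], [519.5999755859375, -125.4000015258789], [568.5999755859375, 109.5], [460.79998779296875, 132.0]])
tray (array([ 448.7, -302.8,  151.6,  188.4,   85.3]), [[348.6000061035156, -370.6000061035156], [536.4000244140625, -386.1000061035156], [548.7999877929688, -235.0], [361.1000061035156, -219.60000610351562]])
red 49 180 186 168 186
[[603, 257, 84], [606, 257, 82], [611, 255, 82], [614, 252, 81], [617, 258, 80], [622, 253, 81], [627, 253, 82], [630, 256, 80], [634, 252, 85], [638, 248, 82], [643, 248, 80], [648, 250, 85], [651, 248, 83]]
pin 250.9267707082833 189.40216086434575 0 511 0 382 1.2577959695156546
pintop 833 [0.59225624 0.07413932]
side board (array([485.8, -34.8, 242.6,  46.3,  80.5]), [[443.0, -150.6999969482422], [488.70001220703125, -158.3000030517578], [528.5999755859375, 81.0], [482.8999938964844, 88.5999984741211]])
beam (array([491.3,   7.5, 249.1, 110.7,  78.2]), [[411.6000061035156, -103.0999984741211], [520.0, -125.80000305175781], [571.0, 118.0], [462.70001220703125, 140.6999969482422]])
tray (array([ 372.4, -260.4,  140.9,   68.2,   52.6]), [[302.5, -295.6000061035156], [356.70001220703125, -337.1000061035156], [442.3999938964844, -225.1999969482422], [388.20001220703125, -183.6999969482422]])
red 91 223 242 236 245
[[604, 260, 78], [609, 260, 77], [612, 257, 73], [615, 253, 78], [619, 257, 71], [622, 256, 74], [626, 250, 76], [630, 253, 79], [634, 254, 79], [638, 253, 70], [642, 253, 77], [646, 250, 69], [650, 249, 78]]<stdin>:14: RuntimeWarning: Mean of empty slice.
  ret = ret.dtype.type(ret / rcount)
Traceback (most recent call last):
ValueError: zero-size array to reduction operation minimum which has no identity
```

View pics/crop1.png

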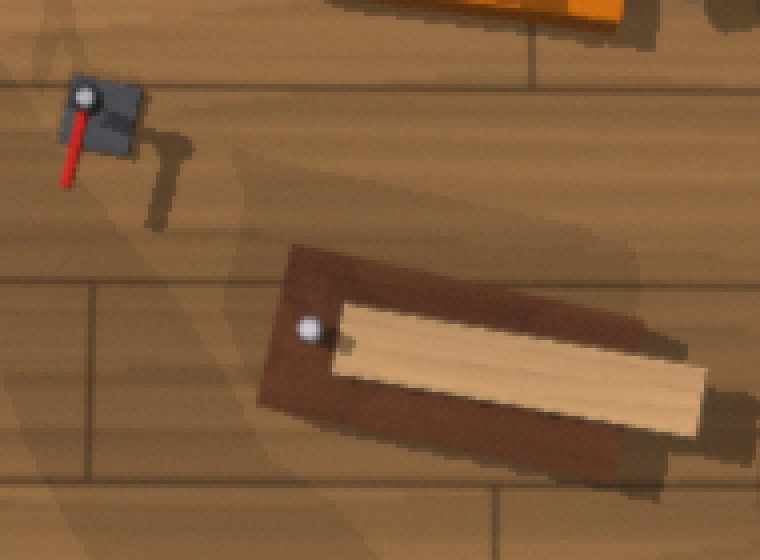

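The crop confirms the fits: the pin top is at about (242,222), the pointer tip at (182,187), and the board is rotated about 2° relative to the beam. Next I'll locate the pin and pointer by ray and set up a move calculator.

```bash
cat > go.py <<'E'
import sys,numpy as np
from bench import r
from scipy.spatial.transform import Rotation as R
# target TCP x y z (mm), direction of tool y (deg, mod 180); prints dp and rotation fractions
def go(x,y,z,a):
    s=r.read_state();Q=R.from_quat(s["eef_rot"])
    ty=Q.apply([0,1,0]);a0=np.degrees(np.arctan2(ty[1],ty[0]))
    d=(a-a0+90)%180-90;a=np.radians(a0+d)
    Y=np.array([np.cos(a),np.sin(a),0]);Z=np.array([0,0,-1.]);T=R.from_matrix(np.stack([np.cross(Y,Z),Y,Z],1))
    dp=Q.inv().apply(np.array([x,y,z])/1e3-s["ee_pos"])/.15
    print("t",round(s["time"],2),"pos",(s["ee_pos"]*1e3).round(1),"dp",dp.round(3),"rot",((Q.inv()*T).as_rotvec()/2/np.pi).round(4),"turn",round(d,1),
     "w",round(s["width"]*1e3,1),"F",s["ft_force"].round(1),"j7",s["joint_positions"][6].round(2))
if __name__=="__main__": go(*map(float,sys.argv[1:]))
E
python3 - <<'E'
from h import *
O=np.array([490.2,3.3]);yw=np.radians(-11.8);Y=np.array([-np.sin(yw),np.cos(yw)]);X=np.array([Y[1],-Y[0]])
def bf(p):p=np.asarray(p)*1000-O;return (p@X).round(1),(p@Y).round(1)
print("hole",O+95*Y)
for n in("top","side"):
    c=dict(np.load(n+"0.npz"));I=c["image"].astype(int);v,u=np.mgrid[:384,:512]
    g=(I.max(2)-I.min(2)<40)&(I.min(2)>130)
    b=g&((abs(u-242)<8)&(abs(v-222)<8) if n=="top" else (abs(u-291)<9)&(abs(v-200)<14))
    vv,uu=np.nonzero(b);print(n,"pin px",len(uu),uu.mean(),vv.min(),vv.max())
    if n=="top":p=ray(c,(uu.mean(),vv.mean()),.115)
    else:
        # axis: column mean at the top rows
        p=ray(c,(uu[vv<vv.min()+4].mean(),vv.min()+2),.115)
    print(" pin",p*1000,bf(p))
    m=(I[...,0]>120)&(I[...,1]<60)&(I[...,2]<60)&((abs(u-183)<12)&(abs(v-178)<14) if n=="top" else (abs(u-233)<14)&(abs(v-240)<10))
    vv,uu=np.nonzero(m);h=.08 if n=="top" else .074
    q=np.array([bf(ray(c,(a,b_),h)) for a,b_ in zip(uu,vv)])
    k=np.argsort(q[:,0]);print(" red beamframe xmin/max",q[:,0].min(),q[:,0].max(),"y mean",q[:,1].mean(),"tip y",q[k[:8],1].mean(),q[:,1].min(),q[:,1].max(),len(q))
E
python3 go.py 509.6 96.3 180 -11.8
```

```text
hole [509.62712492  96.29240193]
top pin px 20 241.75 220 224
 pin [509.87560773  96.58781074] (np.float64(0.2), np.float64(95.3))
 red beamframe xmin/max 58.8 107.5 y mean 272.31836734693877 tip y 272.2375 268.8 275.6 49
side pin px 84 290.1666666666667 191 209
 pin [510.45607301 101.27798102] (np.float64(-0.2), np.float64(100.0))
 red beamframe xmin/max 57.8 111.9 y mean 272.7326315789474 tip y 274.525 265.8 280.6 95
t 0.1 pos [145.3 607.5 221.8] dp [-3.155 -2.749  0.282] rot [-2.000e-04  2.000e-04  2.454e-01] turn -88.3 w 87.1 F [-0.2 -0.1 -0.1] j7 -0.09
```

```bash
python3 -m pendant '[{"dp":[-1,-0.87,0],"rotation":[0,0,0.11],"jaw":1},{"dp":[-1,-0.87,0],"rotation":[0,0,0.11],"jaw":1},{"dp":[-1,-0.87,0],"rotation":[0,0,0.11],"jaw":1},{"dp":[-1,-0.87,0],"rotation":[0,0,0.11],"jaw":1}]'; python3 go.py 509.8 96.4 180 -11.8
```

```text
time: 0.6
ee_pos: [0.2641, 0.4424, 0.2226]
eef_rot: [0.452, 0.892, -0.0, 0.0]
ft_force: [-0.6, 0.4, -0.4]
width: 0.0871
grip_force: 0.0
t 0.6 pos [264.1 442.4 222.6] dp [-2.828 -0.046  0.287] rot [1.000e-04 1.000e-04 1.336e-01] turn -48.1 w 87.1 F [-0.6  0.4 -0.4] j7 -0.48
```

```bash
python3 -m pendant '[{"dp":[-1,-0.02,0],"rotation":[0,0,0.13],"jaw":1},{"dp":[-1,-0.02,0],"rotation":[0,0,0.13],"jaw":1},{"dp":[-1,-0.02,0],"rotation":[0,0,0.13],"jaw":1}]' | head -1; python3 go.py 509.8 96.4 180 -11.8
```

```text
time: 0.98
t 0.97 pos [350.7 321.1 222.5] dp [-1.57   0.951  0.284] rot [0.     0.     0.0442] turn -15.9 w 87.0 F [0.4 0.2 0.7] j7 -0.77
```

```bash
python3 -m pendant '[{"dp":[-1,0.6,0],"rotation":[0,0,0.044],"jaw":1},{"dp":[-1,0.6,0],"rotation":[0,0,0.044],"jaw":1},{"dp":[-1,0.6,0],"rotation":[0,0,0.044],"jaw":1},{"dp":[-1,0.6,0],"rotation":[0,0,0.044],"jaw":1}]' | head -1; python3 go.py 509.8 96.4 180 -11.8
```

```text
time: 1.48
t 1.48 pos [452.4 178.5 222.4] dp [-0.46   0.484  0.283] rot [0.0001 0.0001 0.0008] turn -0.3 w 87.2 F [-0.9  0.8  0.2] j7 -0.66
```

```bash
python3 -m pendant '[{"dp":[-0.46,0.484,0],"rotation":[0,0,0.001],"jaw":1},{"dp":[-0.46,0.484,0],"rotation":[0,0,0.001],"jaw":1},{"dp":[-0.46,0.484,0.28],"rotation":[0,0,0.001],"jaw":1},{"dp":[-0.46,0.484,0.28],"rotation":[0,0,0.001],"jaw":1},{"dp":[-0.46,0.484,0.28],"rotation":[0,0,0.001],"jaw":1}]' | head -1; python3 go.py 509.8 96.4 82 -11.8
```

```text
time: 2.1
t 2.1 pos [508.6 101.7 181.5] dp [-0.034  0.015  0.664] rot [ 0.     -0.0001  0.0012] turn -0.4 w 86.7 F [ 0.1 -0.9  0.4] j7 -0.42
```

```bash
python3 -m pendant '[{"dp":[-0.034,0.015,0],"rotation":[0,0,0.001],"jaw":0.7},{"dp":[-0.034,0.015,0],"rotation":[0,0,0.001],"jaw":0.7},{"dp":[-0.034,0.015,0],"rotation":[0,0,0.001],"jaw":0.7}]' | head -1; python3 go.py 509.8 96.4 82 -11.8
```

```text
time: 2.48
t 2.48 pos [510.   95.3 181. ] dp [ 0.007 -0.003  0.66 ] rot [ 0.0001 -0.0001 -0.0001] turn 0.0 w 65.2 F [-0.   0.8 -0.9] j7 -0.42
```

```bash
python3 -m pendant '[{"dp":[0.007,-0.003,0.3],"rotation":[0,0,0],"jaw":0.6},{"dp":[0.007,-0.003,0.5],"rotation":[0,0,0],"jaw":0.6},{"dp":[0.007,-0.003,0.66],"rotation":[0,0,0],"jaw":0.6},{"dp":[0.007,-0.003,0.66],"rotation":[0,0,0],"jaw":0.6},{"dp":[0.007,-0.003,0.66],"rotation":[0,0,0],"jaw":0.6}]' | head -1; python3 go.py 509.8 96.4 82 -11.8
```

```text
time: 3.1
t 3.1 pos [510.2  96.4  82.6] dp [-0.001 -0.003  0.004] rot [ 0.0002 -0.0001 -0.0001] turn 0.0 w 52.5 F [ 0.1 -0.   0.9] j7 -0.36
```

```bash
python3 - <<'E'
from bench import camera
import cv2
a=camera("side")["image"][:,:,::-1][110:260,200:400];b=camera("top")["image"][:,:,::-1][140:290,150:350]
cv2.imwrite("pics/p2.png",cv2.resize(cv2.hconcat([a,b]),None,fx=2,fy=2))
E
```

```text
(no output)
```

View pics/p2.png

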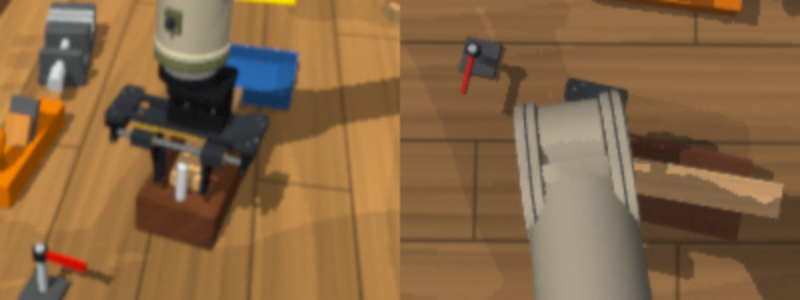

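The fingers straddle the pin, at about (181,180) in the left half of the picture, and clear the board. I'll close on it and lift.

```bash
python3 -m pendant '[{"dp":[0,0,0],"rotation":[0,0,0],"jaw":0},{"dp":[0,0,0],"rotation":[0,0,0],"jaw":0},{"dp":[0,0,0],"rotation":[0,0,0],"jaw":0},{"dp":[0,0,0],"rotation":[0,0,0],"jaw":0},{"dp":[0,0,0],"rotation":[0,0,0],"jaw":0}]' 30; python3 go.py 509.8 96.4 182 -11.8
```

```text
time: 3.82
ee_pos: [0.5097, 0.0962, 0.0815]
eef_rot: [0.776, 0.63, 0.0, 0.0]
ft_force: [1.1, 0.7, -1.0]
width: 0.013
grip_force: 29.9
t 3.83 pos [509.7  96.2  81.5] dp [ 0.001  0.001 -0.67 ] rot [ 0.     -0.     -0.0001] turn 0.0 w 13.0 F [ 1.1  0.7 -1. ] j7 -0.36
```

```bash
python3 -m pendant '[{"dp":[0,0,-0.15],"rotation":[0,0,0],"jaw":0},{"dp":[0,0,-0.35],"rotation":[0,0,0],"jaw":0},{"dp":[0,0,-0.55],"rotation":[0,0,0],"jaw":0},{"dp":[0,0,-0.75],"rotation":[0,0,0],"jaw":0},{"dp":[0,0,-0.75],"rotation":[0,0,0],"jaw":0},{"dp":[0,0,-0.75],"rotation":[0,0,0],"jaw":0}]' 30; python3 go.py 449 -303 190 -11.8
```

```text
time: 4.58
ee_pos: [0.5092, 0.0962, 0.1933]
eef_rot: [0.776, 0.63, -0.0, -0.0]
ft_force: [-0.6, 0.5, -0.5]
width: 0.0129
grip_force: 29.9
t 4.58 pos [509.2  96.2 193.3] dp [-2.687  0.153  0.022] rot [-0.0001  0.0001 -0.0001] turn 0.0 w 12.9 F [-0.6  0.5 -0.5] j7 -0.42
```

```bash
python3 -m pendant '[{"dp":[-0.33,0.02,0],"rotation":[0,0,0],"jaw":0},{"dp":[-0.67,0.04,0],"rotation":[0,0,0],"jaw":0},{"dp":[-1,0.06,0],"rotation":[0,0,0],"jaw":0}]' | head -1;  python3 -m pendant '[{"dp":[-0.33,0.02,0],"rotation":[0,0,0],"jaw":0},{"dp":[-0.67,0.04,0],"rotation":[0,0,0],"jaw":0},{"dp":[-1,0.06,0],"rotation":[0,0,0],"jaw":0},{"dp":[-1,0.06,0],"rotation":[0,0,0],"jaw":0}]'; python3 go.py 449 -303 190 -11.8
```

```text
time: 4.95
time: 5.45
ee_pos: [0.4637, -0.2051, 0.1931]
eef_rot: [0.778, 0.628, -0.001, -0.0]
ft_force: [0.7, 0.8, -0.9]
width: 0.0135
grip_force: 29.9
t 5.45 pos [ 463.7 -205.1  193.1] dp [-0.659  0.043  0.022] rot [-0.0002  0.0003 -0.0012] turn 0.4 w 13.5 F [ 0.7  0.8 -0.9] j7 0.19
```

```bash
python3 -m pendant '[{"dp":[-0.33,0.02,0],"rotation":[0,0,0],"jaw":0},{"dp":[-0.66,0.043,0],"rotation":[0,0,0],"jaw":0},{"dp":[-0.66,0.043,0],"rotation":[0,0,0],"jaw":0},{"dp":[-0.66,0.043,0.3],"rotation":[0,0,0],"jaw":0},{"dp":[-0.66,0.043,0.55],"rotation":[0,0,0],"jaw":0},{"dp":[-0.66,0.043,0.75],"rotation":[0,0,0],"jaw":0},{"dp":[-0.66,0.043,0.82],"rotation":[0,0,0],"jaw":0},{"dp":[-0.66,0.043,0.82],"rotation":[0,0,0],"jaw":0}]'; python3 go.py 449 -303 61.5 -11.8
```

```text
time: 6.45
ee_pos: [0.4516, -0.2986, 0.0707]
eef_rot: [0.776, 0.631, -0.0, -0.001]
ft_force: [0.0, 1.0, -0.5]
width: 0.0131
grip_force: 29.9
t 6.45 pos [ 451.6 -298.6   70.7] dp [-0.032 -0.011  0.061] rot [-0.0002 -0.     -0.    ] turn 0.0 w 13.1 F [ 0.   1.  -0.5] j7 0.56
```

```bash
python3 -m pendant '[{"dp":[0,0,0.03],"rotation":[0,0,0],"jaw":0},{"dp":[0,0,0.045],"rotation":[0,0,0],"jaw":0},{"dp":[0,0,0.055],"rotation":[0,0,0],"jaw":0},{"dp":[0,0,0.06],"rotation":[0,0,0],"jaw":0},{"dp":[0,0,0.06],"rotation":[0,0,0],"jaw":0}]'
```

```text
time: 7.08
ee_pos: [0.4517, -0.2993, 0.062]
eef_rot: [0.776, 0.63, 0.0, -0.0]
ft_force: [-0.3, 0.3, -0.5]
width: 0.013
grip_force: 29.9
```

```bash
python3 - <<'E'
from bench import camera
import cv2
a=camera("side")["image"][:,:,::-1][60:210,200:400];b=camera("top")["image"][:,:,::-1][150:300,230:430]
cv2.imwrite("pics/p3.png",cv2.resize(cv2.hconcat([a,b]),None,fx=2,fy=2))
E
```

```text
(no output)
```

View pics/p3.png

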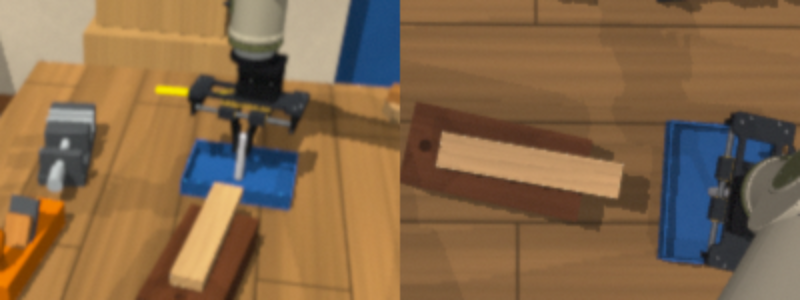

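The pin is held upright over the tray at about (240,155), the hole is empty at (425,145) in the right half, and the board hasn't moved. I'll lower until contact.

```bash
python3 -m pendant '[{"dp":[0,0,0.005],"rotation":[0,0,0],"jaw":0},{"dp":[0,0,0.01],"rotation":[0,0,0],"jaw":0},{"dp":[0,0,0.01],"rotation":[0,0,0],"jaw":0},{"dp":[0,0,0.01],"rotation":[0,0,0],"jaw":0}]' | tail -5
```

```text
ee_pos: [0.4521, -0.2997, 0.0614]
eef_rot: [0.776, 0.63, 0.0, 0.0]
ft_force: [-1.5, 2.1, 8.1]
width: 0.0133
grip_force: 30.0
```

Contact at 8 N. I'll release slowly and retreat.

```bash
python3 -m pendant '[{"dp":[0,0,0.005],"rotation":[0,0,0],"jaw":0.25},{"dp":[0,0,0.005],"rotation":[0,0,0],"jaw":0.4},{"dp":[0,0,0.005],"rotation":[0,0,0],"jaw":0.6},{"dp":[0,0,0.005],"rotation":[0,0,0],"jaw":0.6},{"dp":[0,0,-0.2],"rotation":[0,0,0],"jaw":0.6},{"dp":[0,0,-0.5],"rotation":[0,0,0],"jaw":0.6},{"dp":[0,0,-0.8],"rotation":[0,0,0],"jaw":0.6},{"dp":[0,0,-0.8],"rotation":[0,0,0],"jaw":0.6}]' | tail -5
python3 - <<'E'
from h import *
from bench import camera
c=camera("top");np.savez("top1.npz",**c);P=cloud(c);z=P[...,2];H=cv2.cvtColor(c["image"],cv2.COLOR_RGB2HSV).astype(int)
m=(abs(z-.08)<.006)&(H[...,0]<25)&(H[...,2]>120)&(P[...,0]<.56)&(P[...,0]>.4)&(P[...,1]>-.19)&(P[...,1]<.2)
print(rect(c,m,.08))
E
python3 go.py 485 -39.9 180 -9.6
```

```text
ee_pos: [0.4531, -0.3003, 0.1835]
eef_rot: [0.776, 0.63, 0.002, 0.002]
ft_force: [0.4, -0.4, -0.6]
width: 0.0523
grip_force: 0.0
(array([485. , -39.8, 240. ,  46. ,  80.4]), [[442.3999938964844, -154.3000030517578], [487.70001220703125, -162.0], [527.5999755859375, 74.69999694824219], [482.29998779296875, 82.30000305175781]])
t 8.72 pos [ 452.4 -299.5  181.6] dp [ 1.739 -0.142  0.011] rot [ 0.0004 -0.     -0.0062] turn 2.2 w 52.1 F [-0.9  0.  -0.5] j7 0.46
```

```bash
python3 -m pendant '[{"dp":[0.33,-0.03,0],"rotation":[0,0,0],"jaw":0.8},{"dp":[0.67,-0.06,0],"rotation":[0,0,-0.006],"jaw":0.8},{"dp":[1,-0.08,0],"rotation":[0,0,-0.006],"jaw":0.8}]' | head -1;  python3 -m pendant '[{"dp":[0.37,-0.03,0],"rotation":[0,0,0],"jaw":0.8},{"dp":[0.74,-0.06,0],"rotation":[0,0,0],"jaw":0.8},{"dp":[0.74,-0.06,0],"rotation":[0,0,0],"jaw":0.8},{"dp":[0.74,-0.06,0],"rotation":[0,0,0],"jaw":0.8}]'; python3 go.py 485 -39.9 110 -9.6
```

```text
time: 9.1
time: 9.6
ee_pos: [0.4799, -0.0396, 0.1796]
eef_rot: [0.764, 0.645, -0.001, -0.0]
ft_force: [0.7, -0.9, -0.5]
width: 0.0698
grip_force: 0.0
t 9.6 pos [479.9 -39.6 179.6] dp [0.004 0.034 0.464] rot [-0.0002  0.0001 -0.0002] turn 0.1 w 69.8 F [ 0.7 -0.9 -0.5] j7 -0.16
```

```bash
python3 - <<'E'
from bench import camera
import cv2
a=camera("side")["image"][:,:,::-1][90:240,220:420];b=camera("top")["image"][:,:,::-1][180:330,250:450]
cv2.imwrite("pics/p4.png",cv2.resize(cv2.hconcat([a,b]),None,fx=2,fy=2))
E
```

```text
(no output)
```

View pics/p4.png

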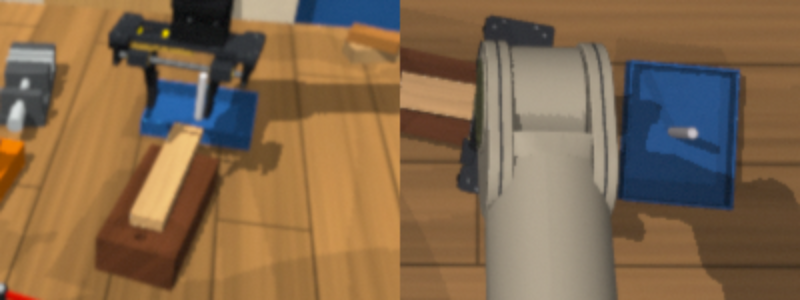

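The pin stands in the tray, at about (685,132) in the right half. Now I'll descend over the board.

```bash
python3 -m pendant '[{"dp":[0.004,0.034,0.2],"rotation":[0,0,0],"jaw":0.8},{"dp":[0.004,0.034,0.46],"rotation":[0,0,0],"jaw":0.8},{"dp":[0.004,0.034,0.46],"rotation":[0,0,0],"jaw":0.8},{"dp":[0.004,0.034,0.6],"rotation":[0,0,0],"jaw":0.8},{"dp":[0.004,0.034,0.72],"rotation":[0,0,0],"jaw":0.8},{"dp":[0.004,0.034,0.74],"rotation":[0,0,0],"jaw":0.8},{"dp":[0.004,0.034,0.74],"rotation":[0,0,0],"jaw":0.8}]'; python3 go.py 485 -39.9 63 -9.6
```

```text
time: 10.58
ee_pos: [0.4862, -0.0397, 0.0707]
eef_rot: [0.764, 0.645, 0.0, 0.0]
ft_force: [1.3, -0.1, 0.8]
width: 0.0698
grip_force: 0.0
t 10.57 pos [486.2 -39.7  70.7] dp [-0.003 -0.008  0.051] rot [ 0.0002 -0.0001 -0.0003] turn 0.1 w 69.8 F [ 1.3 -0.1  0.8] j7 -0.04
```

```bash
python3 -m pendant '[{"dp":[-0.002,-0.006,0.03],"rotation":[0,0,0],"jaw":0.8},{"dp":[-0.002,-0.006,0.05],"rotation":[0,0,0],"jaw":0.8},{"dp":[-0.002,-0.006,0.05],"rotation":[0,0,0],"jaw":0.65},{"dp":[-0.002,-0.006,0.05],"rotation":[0,0,0],"jaw":0.55},{"dp":[-0.002,-0.006,0.05],"rotation":[0,0,0],"jaw":0.3},{"dp":[-0.002,-0.006,0.05],"rotation":[0,0,0],"jaw":0.3},{"dp":[-0.002,-0.006,0.05],"rotation":[0,0,0],"jaw":0.3}]' 25; python3 go.py 485 -39.9 63 -11.8
```

```text
time: 11.45
ee_pos: [0.4848, -0.0395, 0.0621]
eef_rot: [0.764, 0.645, 0.0, 0.0]
ft_force: [0.5, 0.5, -0.4]
width: 0.0454
grip_force: 25.0
t 11.45 pos [484.8 -39.5  62.1] dp [-0.003  0.002 -0.006] rot [ 0.     -0.      0.0059] turn -2.1 w 45.4 F [ 0.5  0.5 -0.4] j7 -0.03
```

```bash
python3 -m pendant '[{"dp":[0,0,0.003],"rotation":[0,0,0.003],"jaw":0.3},{"dp":[0,0,0.003],"rotation":[0,0,0.0059],"jaw":0.3},{"dp":[0,0,0.003],"rotation":[0,0,0.0059],"jaw":0.3},{"dp":[0,0,0.003],"rotation":[0,0,0.0059],"jaw":0.3}]' 35; python3 go.py 524.9 151.6 62 -11.8
```

```text
time: 11.95
ee_pos: [0.4852, -0.0395, 0.0621]
eef_rot: [0.776, 0.63, 0.0, 0.0]
ft_force: [-0.5, -0.1, 6.0]
width: 0.0458
grip_force: 35.0
t 11.95 pos [485.2 -39.5  62.1] dp [ 1.301e+00 -3.000e-03  1.000e-03] rot [ 0.0001 -0.0001 -0.0001] turn 0.0 w 45.8 F [-0.5 -0.1  6. ] j7 -0.06
```

```bash
python3 -m pendant '[{"dp":[0.04,0,0],"rotation":[0,0,0],"jaw":0.3},{"dp":[0.12,0,0],"rotation":[0,0,0],"jaw":0.3},{"dp":[0.22,0,0],"rotation":[0,0,0],"jaw":0.3},{"dp":[0.33,0,0],"rotation":[0,0,0],"jaw":0.3},{"dp":[0.44,0,0],"rotation":[0,0,0],"jaw":0.3},{"dp":[0.52,0,0],"rotation":[0,0,0],"jaw":0.3},{"dp":[0.56,0,0],"rotation":[0,0,0],"jaw":0.3},{"dp":[0.56,0,0],"rotation":[0,0,0],"jaw":0.3}]'; python3 go.py 524.9 151.6 62 -11.8
```

```text
time: 12.95
ee_pos: [0.5025, 0.043, 0.0621]
eef_rot: [0.776, 0.631, 0.0, 0.0]
ft_force: [0.7, 0.7, 5.0]
width: 0.0454
grip_force: 35.0
t 12.95 pos [502.5  43.   62.1] dp [ 0.739 -0.002  0.001] rot [ 0.0002 -0.0001 -0.    ] turn 0.0 w 45.4 F [0.7 0.7 5. ] j7 -0.22
```

```bash
python3 -m pendant '[{"dp":[0.05,-0.002,0],"rotation":[0,0,0],"jaw":0.3},{"dp":[0.15,-0.002,0],"rotation":[0,0,0],"jaw":0.3},{"dp":[0.27,-0.002,0],"rotation":[0,0,0],"jaw":0.3},{"dp":[0.39,-0.002,0],"rotation":[0,0,0],"jaw":0.3},{"dp":[0.51,-0.002,0],"rotation":[0,0,0],"jaw":0.3},{"dp":[0.6,-0.002,0],"rotation":[0,0,0],"jaw":0.3},{"dp":[0.66,-0.002,0],"rotation":[0,0,0],"jaw":0.3},{"dp":[0.66,-0.002,0],"rotation":[0,0,0],"jaw":0.3}]'; python3 go.py 524.9 151.6 62 -11.8
python3 - <<'E'
from bench import camera
import cv2,numpy as np
t=camera("top");s=camera("side");np.savez("top2.npz",**t);np.savez("side2.npz",**s)
a=s["image"][:,:,::-1][130:280,190:390];b=t["image"][:,:,::-1][140:290,150:350]
cv2.imwrite("pics/p5.png",cv2.resize(cv2.hconcat([a,b]),None,fx=2,fy=2))
E
```

```text
time: 13.95
ee_pos: [0.5224, 0.1406, 0.0621]
eef_rot: [0.776, 0.631, 0.001, 0.0]
ft_force: [0.2, 1.6, 3.5]
width: 0.046
grip_force: 35.0
t 13.95 pos [522.4 140.6  62.1] dp [0.075 0.001 0.   ] rot [ 0.0001 -0.0001  0.    ] turn -0.0 w 46.0 F [0.2 1.6 3.5] j7 -0.37
```

View pics/p5.png

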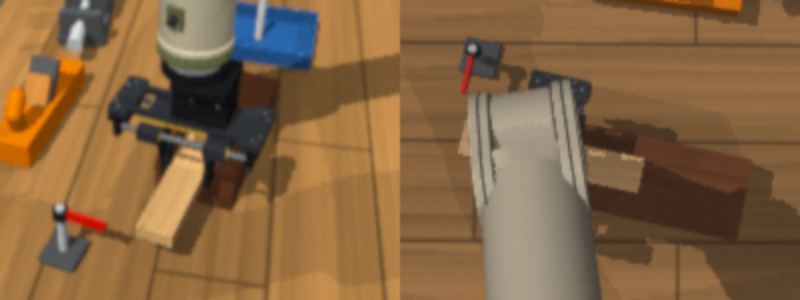

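The board is out over the beam's end. Its front end is at about (460–468, 122–155) in the right half, just short of the pointer tip at (464,92). I'll measure what remains.

```bash
cat > m.py <<'E'
from h import *
import sys
O=np.array([490.2,3.3]);yw=np.radians(-11.8);Y=np.array([-np.sin(yw),np.cos(yw)]);X=np.array([Y[1],-Y[0]])
for n in sys.argv[1:]:
    c=dict(np.load(n+".npz"));H=cv2.cvtColor(c["image"],cv2.COLOR_RGB2HSV).astype(int);P=cloud(c);z=P[...,2]
    m=(H[...,0]<25)&(H[...,2]>90)&(H[...,1]>40)&(abs(z-.08)<.007)
    vv,uu=np.nonzero(m)
    q=np.array([ray(c,(a,b),.08) for a,b in zip(uu,vv)])*1000-O;q=np.c_[q@X,q@Y]
    q=q[abs(q[:,0]-4)<30]
    for x0 in range(-16,25,8):
        k=q[abs(q[:,0]-x0)<4.5];
        if len(k): print(n,x0,"front",k[:,1].max().round(1),"rear",k[:,1].min().round(1))
    f=q[q[:,1]>200]; print(" x range front",f[:,0].min().round(1),f[:,0].max().round(1)) if len(f) else 0
    g=q[q[:,1]<60]; print(" x range rear",g[:,0].min().round(1),g[:,0].max().round(1)) if len(g) else 0
E
python3 m.py top0 top2 side0 side2
```

```text
top0 -16 front 75.8 rear -162.5
top0 -8 front 75.5 rear -163.6
top0 0 front 76.1 rear -163.1
top0 8 front 76.3 rear -163.1
top0 16 front 76.9 rear -162.7
top0 24 front 76.0 rear -162.2
 x range rear -23.0 31.0
top2 -16 front 260.3 rear 20.9
top2 -8 front 259.6 rear 20.9
top2 0 front 260.2 rear 21.0
top2 8 front 260.6 rear 21.6
top2 16 front 259.9 rear 21.2
top2 24 front 260.5 rear 22.8
 x range front -20.8 24.1
 x range rear -20.9 25.1
side0 -16 front 82.3 rear -153.2
side0 -8 front 88.4 rear -158.7
side0 0 front 88.4 rear -159.5
side0 8 front 93.5 rear -158.3
side0 16 front 83.9 rear -159.0
side0 24 front 81.0 rear -157.8
 x range rear -22.4 31.2
side2 -16 front 266.7 rear 127.7
side2 -8 front 265.6 rear 114.1
side2 0 front 265.4 rear 76.7
side2 8 front 265.3 rear 80.8
side2 16 front 265.1 rear -309.3
side2 24 front 264.9 rear -316.1
 x range front -21.3 25.4
 x range rear 18.9 31.7
```

```bash
python3 -m pendant '[{"dp":[0.03,0.001,0],"rotation":[0,0,0],"jaw":0.3},{"dp":[0.06,0.001,0],"rotation":[0,0,0],"jaw":0.3},{"dp":[0.083,0.001,0],"rotation":[0,0,0],"jaw":0.3},{"dp":[0.083,0.001,0],"rotation":[0,0,0],"jaw":0.3},{"dp":[0.083,0.001,0],"rotation":[0,0,0],"jaw":0.3},{"dp":[0.083,0.001,0],"rotation":[0,0,0],"jaw":0.3}]'; python3 go.py 524.9 151.6 62 -11.8
python3 - <<'E'
from bench import camera
import cv2,numpy as np
t=camera("top");s=camera("side");np.savez("top3.npz",**t);np.savez("side3.npz",**s)
a=s["image"][:,:,::-1][190:270,190:290];b=t["image"][:,:,::-1][150:230,160:260]
cv2.imwrite("pics/p6.png",cv2.resize(cv2.hconcat([a,b]),None,fx=4,fy=4,interpolation=0))
E
python3 m.py top3 side3
python3 - <<'E'
from h import *
O=np.array([490.2,3.3]);yw=np.radians(-11.8);Y=np.array([-np.sin(yw),np.cos(yw)]);X=np.array([Y[1],-Y[0]])
# subpixel: across-blade redness profile in beam y at fixed x, blade z=.08
for n,h in(("top3",.08),("side3",.08),("side3",.068)):
    c=dict(np.load(n+".npz"));I=c["image"].astype(np.float32);red=np.clip(I[...,0]-I[...,1]*1.6,0,None)
    i=np.linalg.inv(c["T"]);o=[]
    for x in(65,72,80,88,95):
        s=np.arange(255,292,.5);p=np.c_[(O+x*X+s[:,None]*Y)/1e3,np.full(len(s),h)]@i[:3,:3].T+i[:3,3]
        p=p@c["mtx"].T;p=p[:,:2]/p[:,2:];v=cv2.remap(red,p[:,0].astype(np.float32)[None],p[:,1].astype(np.float32)[None],1)[0]
        k=s[v>v.max()/2];o.append((k.min(),k.max()))
    print(n,h,o)
E
```

```text
time: 14.8
ee_pos: [0.5247, 0.1511, 0.0617]
eef_rot: [0.776, 0.63, -0.0, 0.0]
ft_force: [0.1, -1.9, 5.9]
width: 0.0454
grip_force: 35.0
t 14.8 pos [524.7 151.1  61.7] dp [ 0.004  0.001 -0.002] rot [ 0.      0.0001 -0.0001] turn 0.1 w 45.4 F [ 0.1 -1.9  5.9] j7 -0.39
top3 -16 front 271.1 rear 31.6
top3 -8 front 270.4 rear 31.6
top3 0 front 271.0 rear 31.8
top3 8 front 270.8 rear 32.3
top3 16 front 112.8 rear 31.9
top3 24 front 113.9 rear 33.0
 x range front -20.5 8.0
 x range rear -20.8 25.1
side3 -16 front 277.0 rear 143.9
side3 -8 front 276.8 rear 130.7
side3 0 front 275.6 rear 90.4
side3 8 front 274.6 rear 92.5
side3 16 front 274.5 rear -309.3
side3 24 front 275.2 rear 91.9
 x range front -21.3 25.3
 x range rear 18.9 31.7
top3 0.08 [(np.float64(269.5), np.float64(275.5)), (np.float64(269.5), np.float64(275.5)), (np.float64(269.5), np.float64(275.0)), (np.float64(269.5), np.float64(275.0)), (np.float64(269.5), np.float64(275.5))]
side3 0.08 [(np.float64(270.5), np.float64(284.0)), (np.float64(270.0), np.float64(284.0)), (np.float64(270.0), np.float64(284.0)), (np.float64(270.5), np.float64(283.0)), (np.float64(270.0), np.float64(282.5))]
side3 0.068 [(np.float64(261.5), np.float64(274.0)), (np.float64(260.0), np.float64(274.0)), (np.float64(260.0), np.float64(274.0)), (np.float64(260.0), np.float64(273.5)), (np.float64(260.5), np.float64(273.0))]
```

View pics/p6.png

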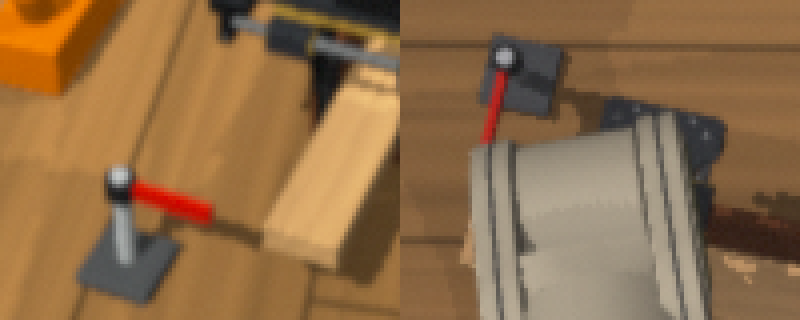

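The side crop shows the blade tip at about (210,213) and the board's front edge at about (262–340, 220–265), nearly level. I'll check the remaining gap with sub-pixel profiles in the same view.

```bash
python3 - <<'E'
from h import *
O=np.array([490.2,3.3]);yw=np.radians(-11.8);Y=np.array([-np.sin(yw),np.cos(yw)]);X=np.array([Y[1],-Y[0]])
def prof(n,x,h,s):
    c=dict(np.load(n+".npz"));I=c["image"].astype(np.float32);i=np.linalg.inv(c["T"])
    p=np.c_[(O+x*X+s[:,None]*Y)/1e3,np.full(len(s),h)]@i[:3,:3].T+i[:3,3];p=p@c["mtx"].T;p=p[:,:2]/p[:,2:]
    return cv2.remap(I,p[:,0].astype(np.float32)[None],p[:,1].astype(np.float32)[None],1)[0]
s=np.arange(255,300,1.)
for x in(-8,4,16):
    for h in(.08,.06):
        v=prof("side3",x,h,s).sum(1);g=np.diff(cv2.GaussianBlur(v[:,None],(1,3),0)[:,0]);k=np.argsort(-abs(g))[:5];print("side",x,h,[(s[j]+.5,int(g[j])) for j in sorted(k)])
s=np.arange(20,45,1.)
for x in(-12,4,18):
    v=prof("top3",x,.08,s).sum(1);g=np.diff(v);w=np.clip(g,0,None);print("top rear",x,(w@(s[:-1]+.5)/w.sum()).round(1))
s=np.arange(262,282,1.)
for x in(-16,-12,-8,0):
    v=prof("top3",x,.08,s).sum(1);w=np.clip(-np.diff(v),0,None);print("top front",x,(w@(s[:-1]+.5)/w.sum()).round(1))
E
```

```text
side -8 0.08 [(np.float64(284.5), -18), (np.float64(285.5), -26), (np.float64(286.5), -29), (np.float64(287.5), -25), (np.float64(288.5), -18)]
side -8 0.06 [(np.float64(268.5), -19), (np.float64(269.5), -28), (np.float64(270.5), -36), (np.float64(271.5), -35), (np.float64(272.5), -26)]
side 4 0.08 [(np.float64(285.5), -10), (np.float64(286.5), -12), (np.float64(287.5), -14), (np.float64(288.5), -14), (np.float64(289.5), -11)]
side 4 0.06 [(np.float64(268.5), -14), (np.float64(269.5), -15), (np.float64(270.5), -15), (np.float64(271.5), -15), (np.float64(272.5), -14)]
side 16 0.08 [(np.float64(285.5), -12), (np.float64(286.5), -17), (np.float64(287.5), -17), (np.float64(288.5), -14), (np.float64(289.5), -11)]
side 16 0.06 [(np.float64(257.5), -13), (np.float64(269.5), -13), (np.float64(270.5), -15), (np.float64(271.5), -15), (np.float64(272.5), -13)]
top rear -12 31.2
top rear 4 30.7
top rear 18 30.8
top front -16 270.9
top front -12 270.6
top front -8 269.8
top front 0 269.4
```

```bash
python3 -m pendant '[{"dp":[0.009,0,0],"rotation":[0,0,0],"jaw":0.3},{"dp":[0.009,0,0],"rotation":[0,0,0],"jaw":0.3},{"dp":[0.009,0,0],"rotation":[0,0,0],"jaw":0.3},{"dp":[0.009,0,0],"rotation":[0,0,0],"jaw":0.3},{"dp":[0.009,0,0],"rotation":[0,0,0],"jaw":0.3},{"dp":[0.009,0,0],"rotation":[0,0,0],"jaw":0.3},{"dp":[0.009,0,0],"rotation":[0,0,0],"jaw":0.3},{"dp":[0.009,0,0],"rotation":[0,0,0],"jaw":0.3}]'
python3 - <<'E'
from bench import camera
import cv2,numpy as np
t=camera("top");s=camera("side");np.savez("top4.npz",**t)
cv2.imwrite("pics/p7.png",cv2.hconcat([s["image"][60:300,150:400,::-1],t["image"][80:320,170:440,::-1]]))
E
python3 m.py top4; python3 go.py 524.9 151.6 62 -11.8
```

```text
time: 15.9
ee_pos: [0.5249, 0.152, 0.0617]
eef_rot: [0.776, 0.63, -0.0, 0.0]
ft_force: [-1.3, -2.9, 6.6]
width: 0.0454
grip_force: 35.0
top4 -16 front 271.1 rear 33.0
top4 -8 front 271.7 rear 32.7
top4 0 front 272.2 rear 33.2
top4 8 front 270.2 rear 32.8
top4 16 front 115.9 rear 32.5
top4 24 front 116.4 rear 33.0
 x range front -20.5 5.4
 x range rear -20.8 25.1
t 16.0 pos [524.9 151.9  61.7] dp [-0.002  0.    -0.002] rot [ 0.      0.0002 -0.0002] turn 0.1 w 45.5 F [-0.6 -3.3  6.1] j7 -0.39
```

View pics/p7.png

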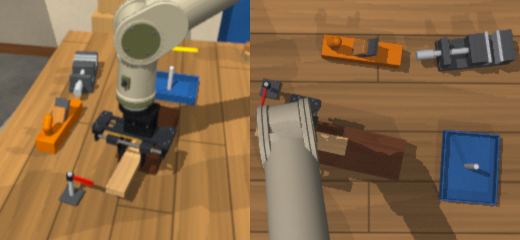

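The pin is standing in the tray. The board is held flat and level with the pointer, and the plane and vise haven't moved. Handing in.

```bash
python3 -c "
from bench import r
print(r.close_job())"
```

```text
the job is handed in; nothing more can be done
None
```

I handed the job in at 16 s: the pin is standing in the blue tray, and the board is slid out and held flat on the beam, its front end level with the red pointer to about 1 mm by my camera measurements; no verdict came back.

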